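# Open the delivery carton and unpack the black canister

### The job

Swing both flaps of the cardboard carton right open, past upright, so that they lean well out over its sides. Then take the black canister out and set it down upright, without dropping it, with its whole base on the round cork mat. The white canister stays upright in the carton, the flaps stay open, and the other things on the worktop stay as they are.

Things in the scene. Friction and masses are not known exactly. Their poses are not given: they have to be found in the camera images.
- carton: open-topped cardboard carton fixed to the worktop, 200 (x) x 240 (y) x 145 mm high, walls and floor 5 mm; origin at the centre of its underside, z up. Two flaps hinged along its +y and -y rims reach inwards 70 mm each and leave a 95 mm gap along the middle (along x); its front and back flaps already hang down outside (to 13 mm off those walls). The two canisters stand inside, one under each flap
- flap_left (a joint): the carton's left flap (+y side of the carton), a stiff cardboard panel 196 x 70 mm, 4 mm thick. 0 = lying level over the opening, 1.57 = standing straight up, 3.14 = folded out level, stop at 3.2. It starts a little raised. Its crease is stiff: it stays where it is left and moves at under 2 N
- flap_right (a joint): the carton's right flap (-y side of the carton), a stiff cardboard panel 196 x 70 mm, 4 mm thick. 0 = lying level over the opening, 1.57 = standing straight up, 3.14 = folded out level, stop at 3.2. It starts a little raised. Its crease is stiff: it stays where it is left and moves at under 2 N
- flap_left_edge (a point): middle of the left flap's free edge (moves with the flap)
- flap_right_edge (a point): middle of the right flap's free edge (moves with the flap)
- flap_left_hinge (a point): middle of the left flap's crease, 148 mm above the worktop; the crease runs along the carton's x
- flap_right_hinge (a point): middle of the right flap's crease, 148 mm above the worktop; the crease runs along the carton's x
- black_canister: black canister with a steel lid and a black round knob; body 57 mm in diameter and 85 mm high with the lid, knob on top 26 mm in diameter and 30 mm high (115 mm in all), about 0.3 kg; origin at the centre of its underside, z up. It stands upright in the carton under either flap
- white_canister: white canister with a steel lid and a white knob, otherwise the same as the black one; stands under the other flap and stays in the carton
- cork_mat: round cork mat lying fixed on the worktop beside the carton, left or right; 140 mm in diameter, 10 mm thick; origin at the centre of its underside
- plate: loose blue plate, 150 mm in diameter, 18 mm high, on the other side of the carton from the mat; bystander
- mug: loose white mug, 76 mm in diameter, 85 mm high, beyond the carton; bystander
- oil_bottle: loose green oil bottle, 64 mm in diameter, 230 mm high, beyond the carton; bystander
- biscuit_box: loose red box, 70 x 160 x 50 mm, lying beyond the carton; bystander
- pepper_mill: loose dark wooden mill, 52 mm in diameter, 130 mm high, beyond the carton; bystander

How it is judged:
By the outcome, as a careful person would: the job done as asked, in the order asked, and still so for the second after the job is handed in, with the robot touching nothing.
It also fails if it takes over 72 s, if anything falls off the work surface, if the arm or the gripper's body presses on something with over 40 N, if the wrist force passes 120 N, or if a joint passes its speed limit or range.

### The arm

A 6-joint arm with a two-finger parallel gripper is mounted at the origin on the work surface. World frame = base frame: x ahead of the robot, y to its left, z up, the work surface at z = 0. Lengths are in m, angles in rad, forces in N, time in s.
With the tool pointing down it reaches from about 0.4 to 0.825 m from the base axis. Payload 7 kg.
Tool frame: the origin (TCP) lies at the centre of the arm's flange, where the gripper is bolted on; the fingertips stand 178 mm ahead of it and the grasp point (between the pads) lies 159 mm ahead of it; z points along the fingers, y is the direction in which the jaws open and shut (so a half turn about z gives the same grasp; the last joint's range is limited). The gripper opens to 88 mm and grips with 3 to 60 N. Pads are 19 mm wide; open, the fingers measure 130 mm over their backs; the gripper's body (78 mm by 193 mm) begins 47 mm behind the grasp point.
Start: joints at [1.575, 0.359, 0.012, 0, -1.224, -0.288], TCP at [0.189, 0.648, 0.405] pointing down, gripper open.
Joint ranges: [-3.07, 3.07], [-1.43, 2.12], [-1.02, 1.25], [-3.03, 1.67], [-3.05, -0], [-3.03, 3.03]. Speed limits (rad/s): [2.39, 2.39, 3.01, 3.14, 3.14, 3.14].

### API

Orientations are given as [roll, pitch, yaw] about the fixed x, y, z axes, in that order (R = Rz(yaw) Ry(pitch) Rx(roll)).
In Python, from station import * gives the robot as it stands.
- The arm moves only by the tool send_rows, never from a script. Its argument "motion" is a list of rows, each an object with "offset": the shift along the tool's x, y, z in cm, a list of three; "turn": the turn about the tool's z in degrees. In form: [{"offset": [x, y, z], "turn": turn}, ...]. A call has 1 to 8 rows; each row is the pose to reach, as a shift and turn from the pose commanded when the call began, along the tool's axes at that moment; what a row does not reach only later rows make up. A row lasts 1/10 s, in which the tool goes at most 50 mm and 8.59 degrees, less where a joint would pass 70% of its speed; a pose out of reach is approached as far as the arm can. A call with a gripper value outside its range is refused whole. "hand" is the opening, from -1 (shut) to 1 (fully open), set as the call begins (left out, the last holds). The fingers move at their own pace and stop on an object; "squeeze" is the grip in N (left out, the last holds). Time passes only in rows, so rows that repeat a pose let the fingers close. It gives the time, the measured TCP pose, the force and the opening at its end, in the units of the state.
- get_state(): the state, without advancing time (a new reading comes with each control period).
- grab_frame(name): name is "side" or "top" or "wrist"; returns a dict with "frame" (420x560x3 uint8, blue, green, red), "range_z" (420x560 float32, m along the optical axis (not along the pixel's ray), 0 where there is no reading), "vertical_fov" (degrees; the focal length in pixels is half the picture's height over the tangent of half this angle, whatever the lens; pixels are square), "cx", "cy" (the principal point, pixels), "cam_to_world" (4x4, takes a point from camera to world coordinates). Camera axes: x right, y up, looking along -z (the intrinsics and any distortion apply to the point x, -y, -z); pixel columns grow to the right and rows downward; lengths in m; the calibration is good to about 2 mm. A picture is of the moment at which its call begins.
- job_done(): hands the job in, once; it reports no verdict.
The state is a dict: "t": time; "q": joint angles; "qd": joint speeds; "joint_efforts": joint torques, N m; "eef_pos": TCP position; "ee_rot": TCP orientation; "force": force on the tool from outside, world axes, zero at the start; "moment": the same for the moment, N m; "width": finger opening in m.
Only numpy, scipy, OpenCV 4.12 (cv2) and the standard library are available. Lean on these libraries where they do the work, as an engineer would, in place of code of your own. Each camera call takes 0.05 s, during which the arm holds its last target. There are 200 camera calls.

## Working session

There is one attempt and no reset: what is moved stays moved. The work goes in short steps, Python scripts to look and compute and a tool call to move; the robot and the scene stay as the last step left them, time stands still between calls to the robot, and variables do not carry over. Pictures are saved under pics/ and viewed, about 8 in all and at most 12, crops included, and the job is handed in when it is done.

Besides the shell and the picture viewer there is one more tool, called after "Request:" in YAML: its name, and indented under it one key for each argument. send_rows: Moves the arm, as the interface text tells. Its arguments: {"type":"object","properties":{"motion":{"type":"array"},"hand":{"type":"number"},"squeeze":{"type":"number"}},"required":["motion"]}

```bash
ls; mkdir -p pics; cat > h.py <<'E'
from station import *
import numpy as np, cv2
def shot(name,fn=None):
    f=grab_frame(name); 
    if fn: cv2.imwrite('pics/'+fn,f['frame'])
    np.save('pics/%s.npy'%name,f,allow_pickle=True)
    return f
def load(name): return np.load('pics/%s.npy'%name,allow_pickle=True).item()
def cloud(f):
    z=f['range_z']; h,w=z.shape; F=h/2/np.tan(np.radians(f['vertical_fov'])/2)
    v,u=np.mgrid[:h,:w]
    p=np.stack([(u-f['cx'])/F*z,-(v-f['cy'])/F*z,-z,np.ones_like(z)],-1)
    P=p@np.array(f['cam_to_world']).T
    P=P[...,:3].copy(); P[z==0]=np.nan
    return P
E
python3 - <<'E'
from h import *
a=shot('top'); b=shot('side')
cv2.imwrite('pics/a.png',np.vstack([a['frame']]))
cv2.imwrite('pics/b.png',np.vstack([b['frame']]))
print({k:a[k] for k in a if k not in('frame','range_z')}); print({k:b[k] for k in b if k not in('frame','range_z')});s=get_state();print(s)
E
```

```text
pics
{'vertical_fov': 54.24403284090163, 'cx': 283.0563298312762, 'cy': 210.4873431679609, 'cam_to_world': array([[ 1.69543949e-02,  9.90237925e-01, -1.38352450e-01,
         4.69956929e-01],
       [-9.99828713e-01,  1.78180442e-02,  5.00614361e-03,
        -3.42998682e-04],
       [ 7.42244332e-03,  1.38243876e-01,  9.90370405e-01,
         1.09125883e+00],
       [ 0.00000000e+00,  0.00000000e+00,  0.00000000e+00,
         1.00000000e+00]])}
{'vertical_fov': 51.14929339206272, 'cx': 276.729604359281, 'cy': 211.92269886203272, 'cam_to_world': array([[-0.64574423,  0.61347213, -0.45460569,  0.07422458],
       [-0.76349503, -0.52616542,  0.37446668,  0.45764573],
       [-0.00947293,  0.58889888,  0.80815121,  1.0542946 ],
       [ 0.        ,  0.        ,  0.        ,  1.        ]])}
{'t': 0.1, 'q': array([ 1.57507768e+00,  3.59332177e-01,  1.11759132e-02, -2.90599199e-04,
       -1.22411552e+00, -2.88121018e-01]), 'qd': array([-0.00201029, -0.00323042,  0.00200618,  0.00135266,  0.00019542,
       -0.00102711]), 'joint_efforts': array([-2.76728402e-03, -5.84166241e+01,  2.93752223e+01,  7.01568246e+00,
        1.01747538e-02, -5.72228737e-05]), 'eef_pos': array([0.18897346, 0.64783865, 0.40381955]), 'ee_rot': array([ 3.14010039e+00, -1.57351339e-04, -2.83938486e-01]), 'force': array([ 0.29830823,  0.0293121 , -0.32059924]), 'moment': array([-0.00217834, -0.01685689, -0.07864829]), 'width': 0.08738205282783791}
```

View pics/a.png

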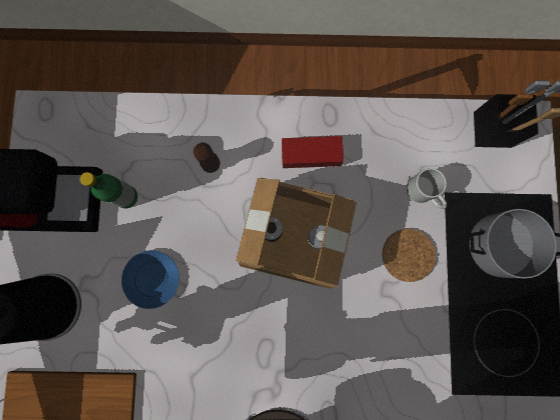

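View pics/b.png

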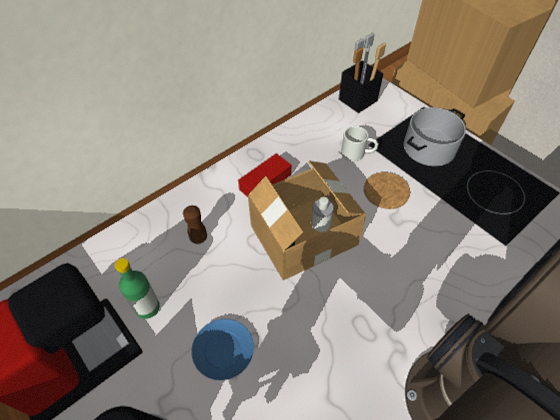

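The top view shows the carton at about (297,235), turned slightly. The black knob is at (273,229) under the left flap and the white one at (320,236) under the right. The mat is at (410,254) on the -y side and the plate at (150,280).

```bash
python3 - <<'E'
from h import *
f=load('top');P=cloud(f)
for n,(u,v) in dict(bk=(273,229),wk=(320,236),mat=(410,254),plate=(150,280),mug=(427,184),boxr=(312,152),mill=(204,152),bottle=(88,180),table=(350,330)).items():
    print(n,np.round(np.nanmedian(P[v-2:v+3,u-2:u+3].reshape(-1,3),0),3))
# mat centre
m=(abs(P[...,2]-.010)<.006); sub=np.zeros_like(m); sub[215:290,370:450]=1
hsv=cv2.cvtColor(f['frame'],cv2.COLOR_BGR2HSV); mm=sub&(hsv[...,1]>70)
q=P[mm]; print('mat',len(q),np.nanmean(q,0),np.nanmin(q,0),np.nanmax(q,0))
# carton: brown-ish pts above .1 in region
z=P[170:300,230:365]
im=cv2.resize(f['frame'][165:305,225:365],None,fx=4,fy=4,interpolation=cv2.INTER_CUBIC)
cv2.imwrite('pics/c.png',im)
s=cv2.resize(np.nan_to_num(P[165:305,225:365,2]),(28,28),interpolation=cv2.INTER_NEAREST)
print((s*1000).astype(int))
E
```

```text
bk [0.561 0.018 0.118]
wk [ 0.546 -0.094  0.12 ]
mat [ 0.511 -0.342  0.01 ]
plate [0.432 0.338 0.004]
mug [ 0.702 -0.395  0.005]
boxr [ 0.771 -0.079  0.049]
mill [0.743 0.188 0.129]
bottle [0.649 0.414 0.229]
table [ 0.314 -0.184 -0.   ]
mat 2220 [ 0.50941809 -0.33843585  0.00944098] [ 0.44114784 -0.44863084 -0.00407482] [ 0.59888313 -0.27024911  0.01731669]
[[ -5  -2  -1  -1   1   0   0   0  -1  -2  -3   1  30  28  27  25  20  23
   17  13  16  15  10   7   0  -2   0  -1]
 [  1  -1  -1   0  -2   0   0   0   0   0   0   0  -2  -1   0  -1   2   0
   -1  -3  -1   0   4   2  -1   2   0  -1]
 [ -1  -1   0  -2  -1  -3   0   2  -1   0  -1  -1  -2   0   0   0   1  -3
    0   1   0   0  -2   0   3  -1  -2  -3]
 [ -1   0  -1  -2  -3   0  -1 155 165 179 190  -3  -1   1   1   2   2  -3
    1  -1   2  -3   0   1  -1   0   2  -3]
 [  0  -2   2   0  -1  -2   0 156 168 179 191 142 144 140  -1  -2   2   0
    0   0   1   0  -1  -1  -1  -3  -1   0]
 [  0   0  -3  -2   0  -1 152 161 172 184 193  85 101 113 132 146 144 139
    4   0   1   0  -2   0  -1  -2   1   2]
 [  0  -5   0   0   0   1 153 167 176
[... 1837 characters left out ...]
  0   0  -3  -1  -1  -2  -1  -2  -1  -1  -3 102 131 142 145 144   2   7
  184 180 173 166 157 145  -1  -3   0  -1]
 [ -1  -2   1   0  -4   0  -2  -2   0  -1  -2  -2   0  -1   0  99 135 138
  142 179 171 160 154   3   2   0   2   2]
 [ -2  -2  -3  -2   1   0   0  -2   1   0   0   0   0   3  -1   0  -2  -4
   -1 102 136 140 145   0   1   1   2   0]
 [ -3  -2  -4   0  -1   0   0   0  -4   0  -1   0  -2   1   1   0  -3   0
   -2  -2  -5  -1  -1   0  -3   0  -4  -2]
 [ -3  -5   0   0  -2  -1  -2   0  -4   0  -2   4   0   0   0   0   0   0
   -1  -4  -2  -2  -2  -3  -2  -3   0   1]
 [  0   1  -1   0  -2  -4  -3  -6   0  -2   0   0  -2  -1   2   0   1   0
   -1   0  -4   1  -3  -2  -3  -3   1   1]]
```

View pics/c.png

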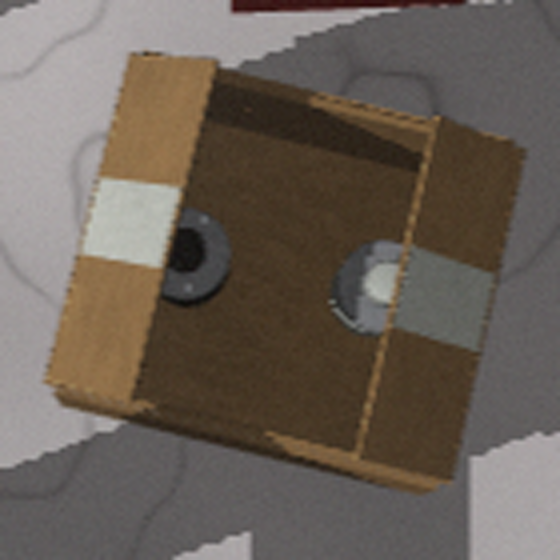

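```bash
python3 - <<'E'
from h import *
from scipy.optimize import least_squares
f=load('top');P=cloud(f)
def poly(pts):
    m=np.zeros(P.shape[:2],np.uint8); p=np.array(pts)/4+[225,165]; cv2.fillPoly(m,[p.astype(np.int32)],1); return m>0
L=P[poly([(138,68),(208,70),(135,390),(65,375)])&(P[...,2]>.15)]; R=P[poly([(442,130),(515,155),(440,465),(370,445)])&(P[...,2]>.15)]
C=[]
for n,Q in(('L',L),('R',R)):
    A=np.c_[Q[:,:2],np.ones(len(Q))]; c=np.linalg.lstsq(A,Q[:,2],rcond=None)[0]
    r=Q[:,2]-A@c; k=abs(r)<.006; c=np.linalg.lstsq(A[k],Q[k,2],rcond=None)[0]
    g=c[:2]; s=np.hypot(*g); n2=g/s
    d=(0.150-c[2])/s   # crease line: n2.p=d
    print(n,len(Q),k.sum(),'incl',np.degrees(np.arctan(s)),'inward dir',n2,'ang',np.degrees(np.arctan2(*n2[::-1])),'d',d); C.append((n2,d))
# corners in pixel crop -> world at known height
F=420/2/np.tan(np.radians(f['vertical_fov'])/2);T=np.array(f['cam_to_world'])
def at(u,v,z):
    u=u/4+225-.4;v=v/4+165-.4
    r=T[:3,:3]@np.array([(u-f['cx'])/F,-(v-f['cy'])/F,-1]); o=T[:3,3]; return (o+r*(z-o[2])/r[2])
for n,u,v,z in(('LcreaseFar',132,53,.15),('LcreaseNear',47,383,.15),('RcreaseFar',525,150,.15),('RcreaseNear',450,482,.15),('LedgeFar',217,62,.197),('LedgeNear',135,398,.197),('RedgeFar',437,118,.187),('RedgeNear',360,457,.187)):
    print(n,at(u,v,z).round(3))
V,U=np.mgrid[:420,:560]
for n,(u0,u1) in(('black',(262,285)),('white',(305,326))):
    w=(U>=u0)&(U<=u1)&(V>213)&(V<252)
    k=P[w&(P[...,2]>.108)&(P[...,2]<.128)]; l=P[w&(P[...,2]>.08)&(P[...,2]<.1)]
    print(n,len(k),k.mean(0),k[:,:2].min(0),k[:,:2].max(0),len(l),l[:,:2].min(0),l[:,:2].max(0))
hsv=cv2.cvtColor(f['frame'],cv2.COLOR_BGR2HSV)
m=(abs(P[...,2]-.01)<.02)&(hsv[...,1]>70)&(U>375)&(U<445)&(V>222)&(V<288)
m=cv2.morphologyEx(m.astype(np.uint8),cv2.MORPH_OPEN,np.ones((5,5))); c=max(cv2.findContours(m,0,2)[0],key=cv2.contourArea); (x,y),r=cv2.minEnclosingCircle(c); print('mat px',x,y,r,at((x-224.6)*4,(y-164.6)*4,.01))
E
```

```text
L 1489 1489 incl 41.6325029889308 inward dir [-0.2236304  -0.97467402] ang -102.9223538739949 d -0.2050285001651705
R 1599 1599 incl 34.86458461148468 inward dir [0.22420427 0.97454217] ang 77.04390938615589 d -0.029885269806355804
LcreaseFar [0.678 0.056 0.15 ]
LcreaseNear [0.485 0.099 0.15 ]
RcreaseFar [ 0.624 -0.174  0.15 ]
RcreaseNear [ 0.433 -0.13   0.15 ]
LedgeFar [0.663 0.006 0.197]
LedgeNear [0.477 0.047 0.197]
RedgeFar [ 0.635 -0.118  0.187]
RedgeNear [ 0.447 -0.076  0.187]
black 75 [0.56523134 0.0208663  0.1183384 ] [0.5539764  0.01085068] [0.57784368 0.02989532] 202 [ 0.53889596 -0.0036866 ] [0.59350551 0.03529498]
white 67 [ 0.54872686 -0.09513658  0.11891263] [ 0.53670662 -0.10365574] [ 0.56078888 -0.08674032] 202 [ 0.52152614 -0.10937558] [ 0.57597185 -0.0723049 ]
mat px 408.7933349609375 254.7933349609375 26.914382934570312 [ 0.50934702 -0.33836162  0.01      ]
```

```bash
cat >> h.py <<'E'
from scipy.spatial.transform import Rotation as Ro
C0=np.array([.5546,-.0376]);EX=np.array([.9745,-.224]);EY=np.array([.224,.9745])
def W(a,b): return C0+a*EX+b*EY
def go(xy,z,yaw=-102.95):
    "offset (cm) and turn to bring TCP to xy,z"
    s=get_state(); R=Ro.from_euler('xyz',s['ee_rot']).as_matrix()
    o=R.T@(np.r_[xy,z]-s['eef_pos'])*100; t=-(yaw-np.degrees(s['ee_rot'][2])+180)%360-180
    if t<-180:t+=360
    print('off',o.round(2),'turn',(-((yaw-np.degrees(s['ee_rot'][2])+180)%360-180)).round(2))
E
python3 - <<'E'
from h import *
go(W(0,.042),.42); print(W(0,.042))
E
```

```text
off [54.06 51.37 -1.53] turn 86.68
[0.564008 0.003329]
```

Request:
send_rows:
  motion:
    - {"offset":[4,4,-1.5],"turn":6}
    - {"offset":[7.5,7,-1.5],"turn":12}
    - {"offset":[11,10,-1.5],"turn":18}
    - {"offset":[14,13.5,-1.5],"turn":24}
    - {"offset":[17.5,16.5,-1.5],"turn":30}
    - {"offset":[21,20,-1.5],"turn":36}
    - {"offset":[24,23,-1.5],"turn":42}
    - {"offset":[27,26,-1.5],"turn":48}
  hand: -1

```text
t: 0.9
eef_pos: [0.3758, 0.3208, 0.4196]
ee_rot: [3.141, 0.0, -1.126]
force: [-0.0, 0.9, 0.5]
width: 0.0293
```

```bash
python3 - <<'E'
from h import *
go(W(0,.042),.42); s=get_state(); print(s['q'].round(3),s['eef_pos'],s['ee_rot'],s['width'])
E
```

```text
off [36.76 -3.32 -0.04] turn 38.44
[ 1.105  0.047 -0.352 -0.    -1.172 -0.66 ] [0.37582266 0.32082492 0.4195829 ] [ 3.14144227e+00  2.99257496e-05 -1.12586176e+00] 0.029310659379525178
```

Request:
send_rows:
  motion:
    - {"offset":[4.7,-0.4,0],"turn":5}
    - {"offset":[9.4,-0.8,0],"turn":10}
    - {"offset":[14,-1.2,0],"turn":15}
    - {"offset":[18.7,-1.7,0],"turn":20}
    - {"offset":[23.3,-2.1,0],"turn":25}
    - {"offset":[28,-2.5,0],"turn":30}
    - {"offset":[32.5,-2.9,0],"turn":34}
    - {"offset":[36.8,-3.3,0],"turn":38.5}

```text
t: 1.7
eef_pos: [0.5655, 0.0036, 0.4194]
ee_rot: [3.141, -0.0, -1.797]
force: [0.8, 1.3, 0.1]
width: 0.0002
```

```bash
python3 - <<'E'
from h import *
go(W(0,.042),.343); s=get_state(); print(s['q'].round(3),s['eef_pos'],s['ee_rot'],s['width'])
shot('wrist','w1.png')
E
```

```text
off [0.06 0.14 7.64] turn 0.0
[ 0.352  0.17  -0.211 -0.    -1.19  -0.578] [0.56552343 0.00361611 0.41943898] [ 3.14123656e+00 -7.91066404e-05 -1.79679052e+00] 0.00015753471017917163
```

View pics/w1.png

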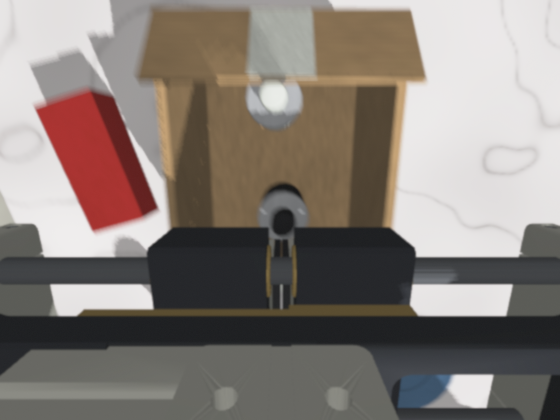

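The wrist view is aligned with the carton. The shut fingers are at (282,270), just inside the left flap's edge (orange strip at row 312), with both knobs well below. I'll lower and sweep.

Request:
send_rows:
  motion:
    - {"offset":[0,0,3],"turn":0}
    - {"offset":[0,0,6],"turn":0}
    - {"offset":[0,0,7.6],"turn":0}
    - {"offset":[0,0,7.6],"turn":0}

```text
t: 2.15
eef_pos: [0.564, 0.0053, 0.3408]
ee_rot: [3.137, -0.002, -1.794]
force: [-0.3, -0.6, 0.4]
width: 0.0005
```

Request:
send_rows:
  motion:
    - {"offset":[-1,0,0],"turn":0}
    - {"offset":[-2.5,0,0],"turn":0}
    - {"offset":[-4,0,0],"turn":0}
    - {"offset":[-5.5,0,0],"turn":0}
    - {"offset":[-7,0,0],"turn":0}
    - {"offset":[-8.5,0,0],"turn":0}
    - {"offset":[-9.5,0,0],"turn":0}
    - {"offset":[-10.5,0,0],"turn":0}

```text
t: 2.95
eef_pos: [0.5884, 0.1093, 0.3436]
ee_rot: [3.142, 0.0, -1.793]
force: [0.2, -0.3, 0.8]
width: 0.0003
```

Request:
send_rows:
  motion:
    - {"offset":[-0.7,0,0],"turn":0}
    - {"offset":[-1.3,0,0],"turn":0}
    - {"offset":[-1.3,0,0],"turn":0}
    - {"offset":[-1.3,0,0],"turn":0}

```text
t: 3.35
eef_pos: [0.591, 0.1207, 0.3436]
ee_rot: [3.141, 0.0, -1.794]
force: [0.4, 0.3, 0.6]
width: 0.0004
```

```bash
python3 - <<'E'
from h import *
s=get_state(); print(s['eef_pos'],s['force'])
b=shot('side'); P=cloud(b); cv2.imwrite('pics/s1.png',b['frame'][90:360,120:480].repeat(2,0).repeat(2,1))
go(W(0,.15),.45)
go(W(0,-.04),.45)
E
```

```text
[0.59096509 0.12066235 0.34357569] [0.3632678  0.27780921 0.56048954]
off [ 1.220e+00  1.000e-02 -1.064e+01] turn 0.18
off [ 20.22   0.06 -10.64] turn 0.18
```

View pics/s1.png

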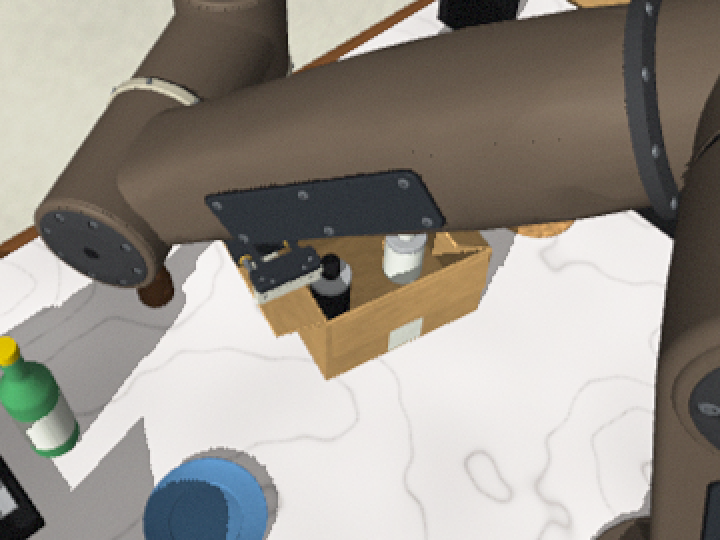

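The left flap now leans far out to the left, with its edge near (280,320). Both canisters still stand at (335,285) and (403,255). Next is the right flap.

Request:
send_rows:
  motion:
    - {"offset":[0.5,0,-3],"turn":0}
    - {"offset":[1.2,0,-6.5],"turn":0}
    - {"offset":[5,0,-6.5],"turn":0}
    - {"offset":[9,0,-6.5],"turn":0}
    - {"offset":[13,0,-6.5],"turn":0}
    - {"offset":[17,0,-6.5],"turn":0}
    - {"offset":[20,0,-6.5],"turn":0}
    - {"offset":[20,0,-6.5],"turn":0}

```text
t: 4.2
eef_pos: [0.5455, -0.0775, 0.409]
ee_rot: [-3.141, -0.0, -1.797]
force: [0.3, 0.3, -0.1]
width: 0.0001
```

Request:
send_rows:
  motion:
    - {"offset":[0,0,3],"turn":0}
    - {"offset":[0,0,6],"turn":0}
    - {"offset":[0,0,6.5],"turn":0}
    - {"offset":[0,0,6.5],"turn":0}

```text
t: 4.6
eef_pos: [0.5469, -0.0743, 0.3433]
ee_rot: [3.14, -0.001, -1.793]
force: [0.5, -0.0, 0.2]
width: 0.0003
```

Request:
send_rows:
  motion:
    - {"offset":[1,0,0],"turn":0}
    - {"offset":[2.5,0,0],"turn":0}
    - {"offset":[4,0,0],"turn":0}
    - {"offset":[5.5,0,0],"turn":0}
    - {"offset":[7,0,0],"turn":0}
    - {"offset":[8.5,0,0],"turn":0}
    - {"offset":[9.5,0,0],"turn":0}
    - {"offset":[10.5,0,0],"turn":0}

```text
t: 5.4
eef_pos: [0.5232, -0.178, 0.3435]
ee_rot: [3.141, -0.0, -1.794]
force: [0.4, 1.0, -0.5]
width: 0.0004
```

Request:
send_rows:
  motion:
    - {"offset":[0.8,0,0],"turn":0}
    - {"offset":[1.6,0,0],"turn":0}
    - {"offset":[1.8,0,0],"turn":0}
    - {"offset":[1.8,0,0],"turn":0}

```text
t: 5.8
eef_pos: [0.5196, -0.1946, 0.3435]
ee_rot: [3.141, -0.0, -1.794]
force: [-1.3, 0.5, 0.1]
width: 0.0004
```

Request:
send_rows:
  motion:
    - {"offset":[-0.5,0,-3],"turn":0}
    - {"offset":[-1,0,-7],"turn":0}
    - {"offset":[-4,0,-11],"turn":0}
    - {"offset":[-8,0,-13],"turn":0}
    - {"offset":[-8,0,-13],"turn":0}
  hand: 1

```text
t: 6.3
eef_pos: [0.5385, -0.1132, 0.4775]
ee_rot: [-3.135, 0.002, -1.79]
force: [0.8, -1.3, -0.5]
width: 0.0349
```

```bash
python3 - <<'E'
from h import *
s=get_state(); print(s['eef_pos'],s['force'],s['width'])
shot('wrist','w2.png')
go(np.array([.566,.024]),.40)
E
```

```text
[ 0.53854027 -0.11324503  0.47747199] [ 0.82050752 -1.32966128 -0.50485156] 0.03485896876854124
off [-14.11   0.29   7.55] turn 0.38
```

View pics/w2.png

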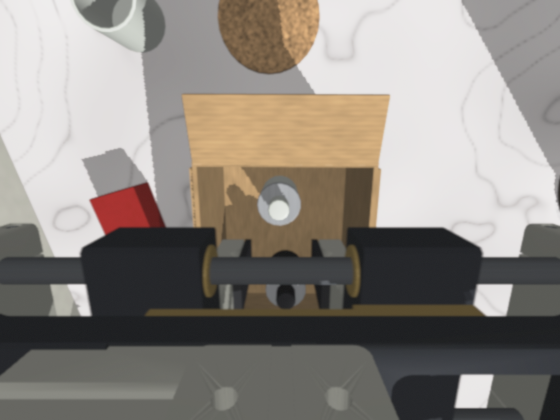

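The right flap is folded out (rows 95-165), and the black knob is visible between the fingers at (286,295).

```bash
python3 - <<'E'
from h import *
f=load('wrist');P=cloud(f); Z=P[...,2]
def circ(c,zl,zh,r):
    d=np.hypot(P[...,0]-c[0],P[...,1]-c[1]); k=(d<r)&(Z>zl)&(Z<zh); q=P[k]; print(len(q),q.mean(0).round(4),q.min(0).round(4),q.max(0).round(4))
circ((.566,.024),.108,.128,.03);circ((.566,.024),.08,.1,.045);circ((.549,-.1),.108,.128,.03);circ((.549,-.1),.08,.1,.045)
a=(P[...,:2]-C0)@EX;b=(P[...,:2]-C0)@EY
for lo in(-.2,-.19,-.18,-.17,-.16,-.15,-.14,-.13,-.12): 
    k=(abs(a)<.05)&(b>lo)&(b<lo+.01)&(Z>.05); print(lo,k.sum(),np.median(Z[k]).round(3) if k.any() else 0)
E
```

```text
326 [0.5658 0.0233 0.1178] [0.5537 0.0131 0.108 ] [0.5791 0.0374 0.1212]
418 [0.5672 0.0286 0.09  ] [0.5383 0.0122 0.0844] [0.5941 0.0522 0.0998]
361 [ 0.5484 -0.0975  0.1187] [ 0.5359 -0.1089  0.1084] [ 0.5612 -0.084   0.1214]
1073 [ 0.5478 -0.0993  0.0893] [ 0.5207 -0.1243  0.0805] [ 0.5768 -0.0681  0.0996]
-0.2 0 0
-0.19 288 0.167
-0.18 1223 0.166
-0.17 1160 0.163
-0.16 1096 0.161
-0.15 1043 0.158
-0.14 981 0.155
-0.13 941 0.152
-0.12 9608 0.386
```

Request:
send_rows:
  motion:
    - {"offset":[-4,0,0],"turn":0}
    - {"offset":[-8,0.1,0],"turn":0}
    - {"offset":[-12,0.2,2],"turn":0}
    - {"offset":[-14.1,0.3,5],"turn":0}
    - {"offset":[-14.1,0.3,7.5],"turn":0.4}
    - {"offset":[-14.1,0.3,7.5],"turn":0.4}
    - {"offset":[-14.1,0.3,7.5],"turn":0.4}

```text
t: 7.05
eef_pos: [0.5656, 0.0214, 0.3985]
ee_rot: [3.14, -0.001, -1.8]
force: [-0.1, -0.3, 0.7]
width: 0.0872
```

```bash
python3 - <<'E'
from h import *
s=get_state(); print(s['eef_pos'],s['width'])
f=shot('wrist','w3.png');P=cloud(f); Z=P[...,2]
def circ(c,zl,zh,r):
    d=np.hypot(P[...,0]-c[0],P[...,1]-c[1]); k=(d<r)&(Z>zl)&(Z<zh); q=P[k]; print(len(q),q.mean(0).round(4),q.min(0).round(4),q.max(0).round(4))
circ((.566,.024),.108,.128,.03);circ((.566,.024),.08,.1,.045)
go(np.array([.566,.024]),.275)
E
```

```text
[0.56561081 0.02139428 0.39847431] 0.08720505925814728
613 [0.5661 0.0247 0.1187] [0.5536 0.0131 0.1081] [0.5789 0.0383 0.1211]
1675 [0.5656 0.0222 0.0894] [ 0.5384 -0.0023  0.0802] [0.5943 0.0543 0.0997]
off [-0.27  0.06 12.45] turn -0.22
```

View pics/w3.png

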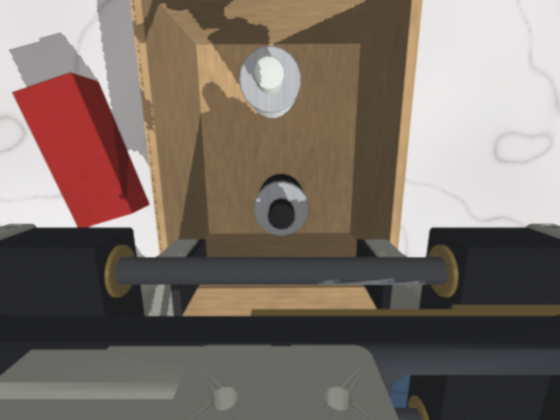

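The fingers straddle the black knob at (281,213). Depth puts its centre at (0.566, 0.0255) with the top at 0.12, as expected. Lowering and gripping the knob.

Request:
send_rows:
  motion:
    - {"offset":[-0.4,0.1,3],"turn":0}
    - {"offset":[-0.4,0.1,6],"turn":0}
    - {"offset":[-0.4,0.1,9],"turn":0}
    - {"offset":[-0.4,0.1,11],"turn":0}
    - {"offset":[-0.4,0.1,12.3],"turn":0}
    - {"offset":[-0.4,0.1,12.3],"turn":0}
    - {"offset":[-0.4,0.1,12.3],"turn":0}

```text
t: 7.8
eef_pos: [0.5662, 0.0259, 0.277]
ee_rot: [-3.14, 0.001, -1.801]
force: [0.0, -0.4, 0.1]
width: 0.0874
```

Request:
send_rows:
  motion:
    - {"offset":[0,0,0],"turn":0}
    - {"offset":[0,0,0],"turn":0}
    - {"offset":[0,0,0],"turn":0}
    - {"offset":[0,0,0],"turn":0}
    - {"offset":[0,0,0],"turn":0}
    - {"offset":[0,0,0],"turn":0}
    - {"offset":[0,0,0],"turn":0}
    - {"offset":[0,0,0],"turn":0}
  hand: -1
  squeeze: 30

```text
t: 8.6
eef_pos: [0.5655, 0.026, 0.2756]
ee_rot: [3.142, -0.0, -1.8]
force: [0.3, -0.2, 0.0]
width: 0.0294
```

Request:
send_rows:
  motion:
    - {"offset":[0,0,-0.5],"turn":0}
    - {"offset":[0,0,-1.5],"turn":0}
    - {"offset":[0,0,-3],"turn":0}
    - {"offset":[0,0,-5],"turn":0}
    - {"offset":[0,0,-7],"turn":0}
    - {"offset":[0,0,-9],"turn":0}
    - {"offset":[0,0,-11],"turn":0}
    - {"offset":[0,0,-13],"turn":0}

```text
t: 9.4
eef_pos: [0.5651, 0.0259, 0.407]
ee_rot: [3.141, 0.0, -1.801]
force: [-0.3, 0.5, -3.6]
width: 0.0255
```

```bash
python3 - <<'E'
from h import *
s=get_state(); print(s['eef_pos'],s['width'],s['force'],s['q'].round(2))
go(np.array([.566,.024]),.51);go(np.array([.509,-.338]),.51)
E
```

```text
[0.56511508 0.02590265 0.40702127] 0.02552062304421888 [-0.25033683  0.48752347 -3.58713319] [ 0.39  0.18 -0.23 -0.   -1.16 -0.62]
off [  0.16  -0.13 -10.3 ] turn -0.22
off [ 36.71  -2.82 -10.31] turn -0.22
```

Request:
send_rows:
  motion:
    - {"offset":[0,0,-3],"turn":0}
    - {"offset":[0,0,-6],"turn":0}
    - {"offset":[0,0,-9],"turn":0}
    - {"offset":[0,0,-10.3],"turn":0}
    - {"offset":[1,0,-10.3],"turn":0}
    - {"offset":[3,-0.2,-10.3],"turn":0}
    - {"offset":[6,-0.5,-10.3],"turn":0}
    - {"offset":[9,-0.7,-10.3],"turn":0}

```text
t: 10.2
eef_pos: [0.5511, -0.0642, 0.5067]
ee_rot: [3.139, -0.001, -1.8]
force: [-0.3, -0.3, -3.6]
width: 0.0251
```

Request:
send_rows:
  motion:
    - {"offset":[3.5,-0.3,0],"turn":0}
    - {"offset":[7,-0.6,0],"turn":0}
    - {"offset":[10.5,-0.9,0],"turn":0}
    - {"offset":[14,-1.2,0],"turn":0}
    - {"offset":[17.5,-1.4,0],"turn":0}
    - {"offset":[21,-1.6,0],"turn":0}
    - {"offset":[24,-1.8,0],"turn":0}
    - {"offset":[26,-2,0],"turn":0}

```text
t: 11.0
eef_pos: [0.5109, -0.323, 0.5064]
ee_rot: [3.138, 0.001, -1.802]
force: [0.1, -0.5, -3.0]
width: 0.0251
```

```bash
python3 - <<'E'
from h import *
s=get_state(); print(s['eef_pos'],s['width'],s['force'],s['q'].round(2))
go(np.array([.509,-.338]),.33)
f=shot('side'); t=shot('top')
cv2.imwrite('pics/s2.png',np.hstack([f['frame'][60:330,200:560],t['frame'][120:390,200:560]]))
for n,g in(('side',f),('top',t)):
    P=cloud(g); d=np.hypot(P[...,0]-s['eef_pos'][0],P[...,1]-s['eef_pos'][1])
    k=(d<.045)&(P[...,2]>.15)&(P[...,2]<.36); q=P[k]; print(n,len(q))
    if len(q):
        for lo in np.arange(.16,.36,.01):
            j=(q[:,2]>=lo)&(q[:,2]<lo+.01)
            if j.sum()>3: print(lo.round(2),j.sum(),q[j].min(0).round(3),q[j].max(0).round(3))
E
```

```text
[ 0.51088152 -0.32301742  0.50644537] 0.025126714839651263 [ 0.11969223 -0.49218039 -2.95623419] [-0.24  0.2   0.02 -0.   -1.4   0.01]
off [ 1.51 -0.22 17.64] turn -0.3
side 958
0.23 23 [ 0.484 -0.327  0.232] [ 0.528 -0.294  0.24 ]
0.24 63 [ 0.485 -0.335  0.24 ] [ 0.535 -0.294  0.25 ]
0.25 64 [ 0.485 -0.334  0.25 ] [ 0.537 -0.294  0.26 ]
0.26 63 [ 0.485 -0.332  0.26 ] [ 0.532 -0.294  0.27 ]
0.27 67 [ 0.484 -0.335  0.27 ] [ 0.534 -0.292  0.28 ]
0.28 69 [ 0.484 -0.334  0.28 ] [ 0.536 -0.295  0.29 ]
0.29 71 [ 0.484 -0.332  0.29 ] [ 0.533 -0.293  0.3  ]
0.3 71 [ 0.484 -0.34   0.3  ] [ 0.533 -0.292  0.31 ]
0.31 126 [ 0.484 -0.335  0.31 ] [ 0.54  -0.294  0.32 ]
0.32 90 [ 0.486 -0.332  0.32 ] [ 0.536 -0.294  0.33 ]
0.33 72 [ 0.482 -0.328  0.33 ] [ 0.543 -0.306  0.34 ]
0.34 100 [ 0.482 -0.333  0.34 ] [ 0.543 -0.305  0.35 ]
0.35 79 [ 0.481 -0.333  0.35 ] [ 0.544 -0.304  0.36 ]
top 0
```

View pics/s2.png

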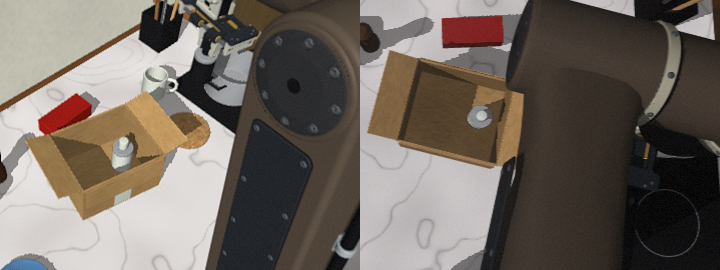

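The canister hangs upright with its base near z 0.234 (TCP minus 0.272). Both flaps are open, and the white canister stands in the carton. I'll lower quickly at first, then slowly.

Request:
send_rows:
  motion:
    - {"offset":[1,-0.1,2],"turn":0}
    - {"offset":[1.5,-0.2,5],"turn":0}
    - {"offset":[1.5,-0.2,8],"turn":0}
    - {"offset":[1.5,-0.2,11],"turn":0}
    - {"offset":[1.5,-0.2,14],"turn":0}
    - {"offset":[1.5,-0.2,17],"turn":0}
    - {"offset":[1.5,-0.2,19],"turn":0}
    - {"offset":[1.5,-0.2,20.5],"turn":0}

```text
t: 11.9
eef_pos: [0.5093, -0.3353, 0.3005]
ee_rot: [3.137, 0.001, -1.801]
force: [-0.0, -0.7, -3.3]
width: 0.0252
```

Request:
send_rows:
  motion:
    - {"offset":[0,0,0.4],"turn":0}
    - {"offset":[0,0,0.8],"turn":0}
    - {"offset":[0,0,1.0],"turn":0}
    - {"offset":[0,0,1.2],"turn":0}
    - {"offset":[0,0,1.4],"turn":0}
    - {"offset":[0,0,1.4],"turn":0}

```text
t: 12.5
eef_pos: [0.5106, -0.336, 0.2898]
ee_rot: [-3.141, 0.0, -1.801]
force: [-0.3, -0.4, -3.8]
width: 0.025
```

Request:
send_rows:
  motion:
    - {"offset":[0,0,0.15],"turn":0}
    - {"offset":[0,0,0.3],"turn":0}
    - {"offset":[0,0,0.4],"turn":0}
    - {"offset":[0,0,0.4],"turn":0}

```text
t: 12.9
eef_pos: [0.5106, -0.336, 0.2855]
ee_rot: [3.141, 0.0, -1.8]
force: [0.1, -0.7, -4.1]
width: 0.0251
```

Request:
send_rows:
  motion:
    - {"offset":[0,0,0.1],"turn":0}
    - {"offset":[0,0,0.2],"turn":0}
    - {"offset":[0,0,0.2],"turn":0}

```text
t: 13.2
eef_pos: [0.5106, -0.336, 0.2835]
ee_rot: [3.141, 0.0, -1.801]
force: [-0.0, 0.2, -3.5]
width: 0.0252
```

Request:
send_rows:
  motion:
    - {"offset":[0,0,0.1],"turn":0}
    - {"offset":[0,0,0.1],"turn":0}
    - {"offset":[0,0,0.1],"turn":0}

```text
t: 13.5
eef_pos: [0.5106, -0.336, 0.2826]
ee_rot: [3.142, 0.0, -1.8]
force: [0.2, -0.7, -3.1]
width: 0.0252
```

Request:
send_rows:
  motion:
    - {"offset":[0,0,0.1],"turn":0}
    - {"offset":[0,0,0.1],"turn":0}
    - {"offset":[0,0,0.1],"turn":0}

```text
t: 13.8
eef_pos: [0.5107, -0.336, 0.2818]
ee_rot: [-3.141, -0.0, -1.8]
force: [0.8, 0.4, -2.8]
width: 0.0254
```

Request:
send_rows:
  motion:
    - {"offset":[0,0,0.1],"turn":0}
    - {"offset":[0,0,0.1],"turn":0}
    - {"offset":[0,0,0.1],"turn":0}

```text
t: 14.1
eef_pos: [0.511, -0.3362, 0.2816]
ee_rot: [-3.14, -0.0, -1.8]
force: [-0.4, 0.8, 6.2]
width: 0.0254
```

The force has turned to +6 N, so the base is on the mat. Release and rise.

Request:
send_rows:
  motion:
    - {"offset":[0,0,-0.05],"turn":0}
    - {"offset":[0,0,-0.05],"turn":0}
    - {"offset":[0,0,-0.05],"turn":0}
    - {"offset":[0,0,-0.05],"turn":0}
    - {"offset":[0,0,-0.05],"turn":0}
    - {"offset":[0,0,-0.05],"turn":0}
  hand: 0.5

```text
t: 14.7
eef_pos: [0.5106, -0.336, 0.2811]
ee_rot: [3.141, 0.0, -1.8]
force: [-0.7, -0.3, -0.0]
width: 0.0644
```

Request:
send_rows:
  motion:
    - {"offset":[0,0,-1],"turn":0}
    - {"offset":[0,0,-3],"turn":0}
    - {"offset":[0,0,-6],"turn":0}
    - {"offset":[0,0,-10],"turn":0}
    - {"offset":[0,0,-14],"turn":0}
    - {"offset":[0,0,-18],"turn":0}
    - {"offset":[0,0,-21],"turn":0}
    - {"offset":[0,0,-21],"turn":0}

```text
t: 15.5
eef_pos: [0.5107, -0.3364, 0.4976]
ee_rot: [-3.133, -0.002, -1.8]
force: [-0.1, 0.1, -0.2]
width: 0.0656
```

```bash
python3 - <<'E'
from h import *
s=get_state(); print(s['eef_pos'],s['width'],s['force'],s['q'].round(2))
f=shot('side'); w=shot('wrist')
cv2.imwrite('pics/s3.png',np.hstack([f['frame'][60:330,200:560],cv2.resize(w['frame'],(360,270))]))
P=cloud(w);Z=P[...,2]
d=np.hypot(P[...,0]-.511,P[...,1]+.336)
for a,b in((.115,.14),(.085,.105)):
    q=P[(d<.05)&(Z>a)&(Z<b)]; print(len(q),q.min(0).round(3),q.max(0).round(3),q.mean(0).round(3))
for n,g in(('side',f),('wrist',w)):
  P=cloud(g);Z=P[...,2];a=(P[...,:2]-C0)@EX;b=(P[...,:2]-C0)@EY
  for e in(-.18,-.16,-.14,.13,.15,.17):
    k=(abs(a)<.08)&(abs(b-e)<.004)&(Z>.12)&(Z<.25); print(n,e,k.sum(),np.median(Z[k]).round(3) if k.any() else 0)
E
```

```text
[ 0.51067063 -0.3363853   0.49757737] 0.0656424026372827 [-0.05649573  0.14116675 -0.22436301] [-0.26  0.21  0.01  0.   -1.37  0.03]
341 [ 0.5   -0.349  0.116] [ 0.525 -0.324  0.126] [ 0.512 -0.337  0.124]
1050 [ 0.484 -0.364  0.085] [ 0.54  -0.308  0.105] [ 0.512 -0.338  0.094]
side -0.18 131 0.168
side -0.16 165 0.162
side -0.14 161 0.157
side 0.13 155 0.153
side 0.15 157 0.159
side 0.17 166 0.164
wrist -0.18 688 0.167
wrist -0.16 0 0
wrist -0.14 0 0
wrist 0.13 0 0
wrist 0.15 0 0
wrist 0.17 0 0
```

View pics/s3.png

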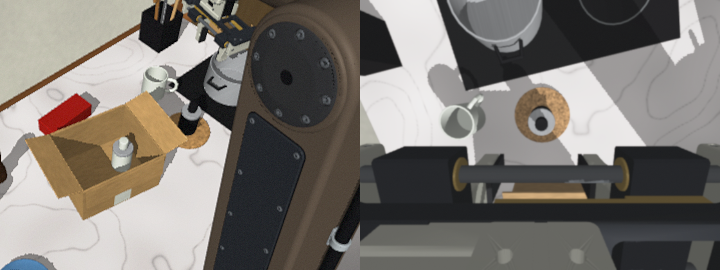

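The black canister stands upright on the mat at (0.512, -0.337), with the mat centre at (0.509, -0.338). Both flaps lean out at about 16° above level, and the white canister is upright in the carton.

```bash
python3 -c "
from station import *
print(job_done())"
```

```text
the job is handed in; nothing more can be done
None
```

I opened both carton flaps with the closed fingers, lifted the black canister out by its knob, and set it down on the cork mat. I handed the job in at about 15.5 s of the 72 s allowed.

My last checks, from the camera depth and the force readings:
- **Flaps:** both lean out over the sides, about 16° above level (roughly 2.86 rad).
- **Black canister:** it stands upright, about 3 mm from the mat's centre, with its lid and knob at the right heights for a base on the mat. I released it after the force showed about 6 N of contact.
- **White canister:** it stands upright in the carton.
- **Other things:** the mug and the biscuit box looked undisturbed in the last pictures. I did not measure the bystanders again; the plate was only partly in view at the end, and the oil bottle was out of the last view.
- **Robot:** the gripper was empty, well above everything and touching nothing.

No check failed or disagreed.

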